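# Empty the spent-cell cup through the bin's sprung flap

## Task

Empty the handled metal cup of spent coin cells into the battery bin: push the bin's sprung flap open with the rim of the cup (not with the gripper) and tip all four cells through. Then take the cup out so that the flap swings shut, and stand the empty cup upright on the middle of its rubber pad again. Leave everything else on the bench where it is.

Things in the scene. Friction and masses are not known exactly. Their poses are not given: they have to be found in the camera images.
- bin: Grey steel battery bin, fixed, 160 deep (its x) x 180 wide (y) x 181 mm high, walls 4 mm, closed flat top. Origin: centre of its underside; +x points from the front into the bin. Front wall upright at x = -80 mm up to the sill at 50 mm height; above it the port face leans back 0.21 rad from vertical, to x = -53 mm at height 177 mm. The port in that face is 130 mm wide and 127 mm high, filled by the flap.
- bin_sill (a point): Middle of the port's lower edge (the sill): in the bin's frame x = -80, y = 0, z = 50 mm. Axes as the bin's.
- flap (a joint): Angle (rad) of the bin's aluminium flap, 128 wide x 124 x 3 mm, hinged along the port's top edge (x = -50, z = 174 mm in the bin's frame). 0: shut, flush with the leaning face. It opens inwards only, lower edge swinging in and up, to at most 1.35. A light spring (0.06 N m shut, 0.13 N m fully open: 0.5 to 1 N at the lower edge) shuts it.
- flap_edge (a point): Middle of the flap's free lower edge; moves with the flap.
- cup: Loose aluminium cup, about 120 g, round, flared: 44 mm across the foot, 96 mm across the rim, 60 mm high, wall 3 mm; cells slide in it from about 20 degrees of slope. Origin: centre of its underside; z points out of its mouth. Black handle, level, towards -x: 12 mm thick (y), z from 33 to 51 mm, out to x = -118 mm. Pour over the rim opposite the handle (x = +48, z = 60 mm).
- cup_grip (a point): Place to grip the handle across its 12 mm thickness: in the cup's frame x = -92, y = 0, z = 42 mm. Axes as the cup's.
- cup_mid (a point): Centre of the cup, on its axis 30 mm above its underside.
- pad: Square black rubber pad, fixed, 120 x 120 x 4 mm, origin at the centre of its underside on the bench; the cup starts standing on it.
- cell0_mid (a point): Centre of spent coin cell 1 of 4: steel disc 24.5 mm across, 7.7 mm thick, 10.5 g, its z along its axis. The cells start stacked in the cup.
- cell1_mid (a point): Centre of spent coin cell 2 of 4: steel disc 24.5 mm across, 7.7 mm thick, 10.5 g, its z along its axis. The cells start stacked in the cup.
- cell2_mid (a point): Centre of spent coin cell 3 of 4: steel disc 24.5 mm across, 7.7 mm thick, 10.5 g, its z along its axis. The cells start stacked in the cup.
- cell3_mid (a point): Centre of spent coin cell 4 of 4: steel disc 24.5 mm across, 7.7 mm thick, 10.5 g, its z along its axis. The cells start stacked in the cup.
- screwdriver: Loose screwdriver lying on the bench (bystander).
- brush: Loose brush lying on the bench (bystander).
- antenna: Loose black rod antenna 160 mm long lying on the bench (bystander).
- bottle: Loose white bottle 52 mm across, 130 mm high, standing (bystander), origin at the centre of its underside.
- spool: Loose grey spool 54 mm across, 44 mm high, standing (bystander), origin at the centre of its underside.
- jar: Loose amber jar 48 mm across, 50 mm high, standing (bystander), origin at the centre of its underside.
Things that resemble listed ones, but are neither listed nor needed, are in the scene too. What is meant by the cup is not blue, and is the smaller of those in its own colour.

How it is judged:
By the outcome, as a careful person would: the job done as asked, in the order asked, and still so for the second after the job is handed in, with the robot touching nothing.
It also fails if it takes over 58 s, if anything falls off the work surface, if the arm or the gripper's body presses on something with over 40 N, if the wrist force passes 120 N, or if a joint passes its speed limit or range.

## Robot

A 6-joint arm with a two-finger parallel gripper is mounted at the origin on the work surface. World frame = base frame: x ahead of the robot, y to its left, z up, the work surface at z = 0. Lengths are in m, angles in rad, forces in N, time in s.
With the tool pointing down it reaches from about 0.25 to 0.725 m from the base axis. Payload 4 kg.
Tool frame: the origin (TCP) lies midway between the tips of the shut fingers; the grasp point (between the pads) lies 19 mm behind it; z points along the fingers, y is the line along which they close (so a half turn about z gives the same grasp; the last joint's range is limited). The gripper opens to 85 mm and grips with 20 to 120 N. Pads are 22 mm wide; open, the fingers measure 114 mm over their backs; the gripper's body (76 mm by 85 mm) begins 54 mm behind the grasp point. The pads swing forward as they close: fully open they stand 13 mm farther back than shut.
Start: joints at [1.109, 0.241, 0.005, 1.335, 0, 1.571], TCP at [0.223, 0.448, 0.231] pointing down, gripper open.
Joint ranges: [-2.72, 2.72], [-1.05, 1.87], [-1.09, 1.28], [-1.99, 2.15], [-1.42, 1.44], [-3.14, 3.14]. Speed limits (rad/s): [2.79, 2.79, 3.14, 3.14, 3.14, 3.14].

## Interface

Orientations are given as a unit quaternion [x, y, z, w].
In Python, from workcell import monitor, vision, job gives the robot as it stands.
- The arm moves only by the tool move_arm, never from a script. Its argument "moves" is a list that holds one entry, the list of rows, each a list of 5 numbers: the shift along the world's x, y, z in m, then the turn about the world's z in degrees, then the opening in per cent of the stroke, from 0 (shut) to 100 (fully open). In form: [[[x, y, z, turn, gripper], ...]]. A call has 1 to 5 rows; each row is the pose to reach, as a shift and turn from the pose commanded when the call began; what a row does not reach only later rows make up. A row lasts 1/8 s, in which the tool goes at most 62.5 mm and 10.7 degrees, less where a joint would pass 70% of its speed; a pose out of reach is approached as far as the arm can. A call with a gripper value outside its range is refused whole. The fingers move at their own pace and stop on an object; the grip force is fixed at half the most. Time passes only in rows, so rows that repeat a pose let the fingers close. It gives the time, the measured TCP pose, the force, the opening and the grip force at its end, in the units of the state.
- monitor.get_obs(): the state, without advancing time (a new reading comes with each control period).
- vision.camera(name): name is "side" or "top"; returns a dict with "color" (420x560x3 uint8, red, green, blue), "camera_matrix" (3x3 intrinsics, pixels), "eye" and "attitude" of the camera in the world. Camera axes: x right, y up, looking along -z (the intrinsics and any distortion apply to the point x, -y, -z); pixel columns grow to the right and rows downward; lengths in m; the calibration is good to about 2 mm. A picture is of the moment at which its call begins. There is no depth.
- job.job_done(): hands the job in; it is judged then, once.
The state is a dict: "clock": time; "joint_pos": joint angles; "joint_vel": joint speeds; "tau": joint torques, N m; "eef_pos": TCP position; "tool_rot": TCP orientation; "ft_force": force on the tool from outside, world axes, zero at the start; "ft_torque": the same for the moment, N m; "grip_width": finger opening in m; "grasp_force": force on a finger pad.
Only numpy, scipy, OpenCV 4.12 (cv2) and the standard library are available. Lean on these libraries where they do the work, as an engineer would, in place of code of your own. Each camera call takes 0.05 s, during which the arm holds its last target. There are 200 camera calls.

## Working session

There is one attempt and no reset: what is moved stays moved. The work goes in short steps, Python scripts to look and compute and a tool call to move; the robot and the scene stay as the last step left them, time stands still between calls to the robot, and variables do not carry over. Pictures are saved under pics/ and viewed, at most 10 in all, crops included, and the job is handed in when it is done.

Besides the shell and the picture viewer there is one more tool, called after ">>>" as name(argument=value, ...) on one line, values as JSON. move_arm: Moves the arm, as the interface text tells. Its arguments: {"type":"object","properties":{"moves":{"type":"array","items":{"type":"array","items":{"type":"array","items":{"type":"number"}}}}},"required":["moves"]}

```bash
mkdir -p pics
cat > h.py <<'E'
import numpy as np, cv2
from workcell import monitor, vision, job
from scipy.spatial.transform import Rotation as R
def cam(n):
    c=vision.camera(n); a=np.array(c['attitude'])
    c['R']=a if a.shape==(3,3) else R.from_quat(a).as_matrix()
    return c
def ray(c,u,v):
    K=np.array(c['camera_matrix']); d=np.linalg.inv(K)@[u,v,1]
    return np.array(c['eye']),c['R']@np.array([d[0],-d[1],-d[2]])
def onz(c,u,v,z):
    e,d=ray(c,u,v); return e+d*(z-e[2])/d[2]
def proj(c,p):
    q=c['R'].T@(np.array(p)-c['eye']); k=np.array(c['camera_matrix'])@[q[0],-q[1],-q[2]]; return k[:2]/k[2]
def save(c,n): cv2.imwrite('pics/'+n,c['color'][:,:,::-1])
E
python3 - <<'E'
from h import *
t=cam('top');s=cam('side')
for n,c in(('top',t),('side',s)):print(n,[k for k in c],c['camera_matrix'],c['eye'],c['R'])
im=np.vstack([t['color'],s['color']]);im=cv2.resize(im,(400*1,600))
save(t,'t0.png');save(s,'s0.png');print(monitor.get_obs())
E
```

```text
top ['color', 'camera_matrix', 'eye', 'attitude', 'R'] [[395.5440084    0.         276.50770866]
 [  0.         395.5440084  204.53508854]
 [  0.           0.           1.        ]] [ 0.32003523 -0.08078403  1.17194081] [[ 0.01760663  0.98643024 -0.16323415]
 [-0.99949383  0.01303774 -0.02901904]
 [-0.02649705  0.16366245  0.98616049]]
side ['color', 'camera_matrix', 'eye', 'attitude', 'R'] [[394.12915263   0.         284.59466427]
 [  0.         394.12915263 210.62307884]
 [  0.           0.           1.        ]] [ 0.32461752 -0.86038053  1.07467654] [[ 0.97557845  0.17169503 -0.13699456]
 [-0.21955342  0.74362486 -0.63152068]
 [-0.0065564   0.64617559  0.76316061]]
{'clock': 0.1, 'joint_pos': array([ 1.10899182e+00,  2.41340444e-01,  3.84856992e-03,  1.33517835e+00,
       -7.84416164e-06,  1.57077607e+00]), 'joint_vel': array([-0.00016813, -0.0006144 ,  0.0027947 ,  0.00154944, -0.00095627,
       -0.00016897]), 'tau': array([-3.62307246e-04, -3.73138154e+01,  2.53010076e+01,  1.08461111e-02,
       -5.29921374e-05,  1.61102150e-06]), 'eef_pos': array([0.22253385, 0.4471207 , 0.2304966 ]), 'tool_rot': array([ 2.28845962e-01,  9.73462196e-01, -9.12978037e-04, -2.10617572e-04]), 'ft_force': array([-0.83799043, -0.30435942,  0.84221507]), 'ft_torque': array([-0.04071447,  0.02593816, -0.00103296]), 'grasp_force': 0.0, 'grip_width': 0.08549088071290208}
```

View pics/t0.png

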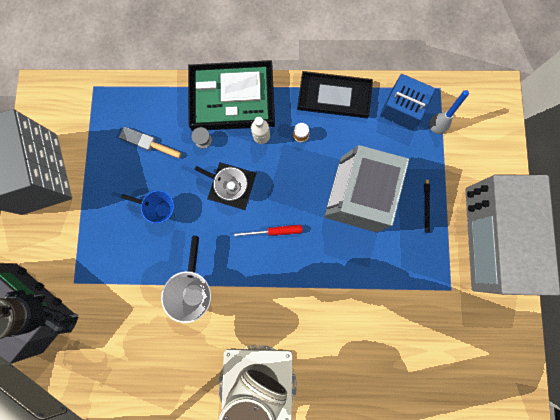

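View pics/s0.png

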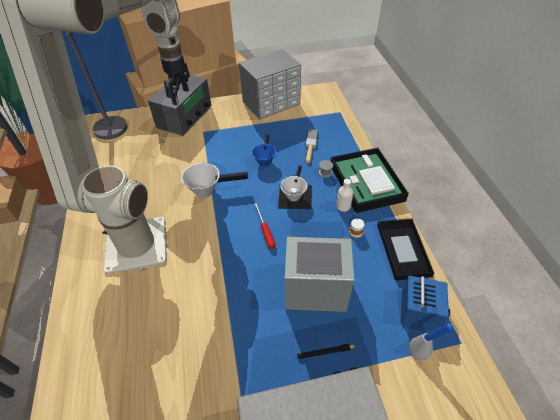

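The top view shows a blue cup (157,207), a large metal one (186,296) and a small metal one with cells in it, on the black pad (230,184). The small one fits: it is not blue, and it is the smaller of the two metal cups. The bin is at (368,188), with its port facing left. I'll confirm with a crop and measure.

Run:
```python
from h import *
t=cam('top')
c=t['color'][120:245,185:415,::-1]
cv2.imwrite('pics/crop.png',cv2.resize(c,None,fx=3.4,fy=3.4,interpolation=cv2.INTER_CUBIC))
im=t['color'].astype(int)
dark=(im.max(2)<45).astype(np.uint8); dark[:160]=0;dark[215:]=0;dark[:,:185]=0;dark[:,265:]=0
n,l,st,ce=cv2.connectedComponentsWithStats(dark)
for i in range(1,n):
    if st[i][4]>15: print(st[i],ce[i])
hsv=cv2.cvtColor(t['color'],cv2.COLOR_RGB2HSV)
m=((hsv[:,:,1]<50)&(hsv[:,:,2]>60)).astype(np.uint8)
m[:,:205]=0;m[:,255:]=0;m[:162]=0;m[210:]=0
n,l,st,ce=cv2.connectedComponentsWithStats(m)
i=1+np.argmax(st[1:,4]);cn=cv2.findContours((l==i).astype(np.uint8),0,2)[0][0]
print(cv2.minEnclosingCircle(cn),st[i]); (u,v),r=cv2.minEnclosingCircle(cn)
print('cup rim',onz(t,u,v,.064))
m=((hsv[:,:,1]<60)&(hsv[:,:,2]>60)).astype(np.uint8);m[:,:322]=0;m[:,415:]=0;m[:140]=0;m[236:]=0
n,l,st,ce=cv2.connectedComponentsWithStats(m);i=1+np.argmax(st[1:,4]);cn=max(cv2.findContours((l==i).astype(np.uint8),0,2)[0],key=cv2.contourArea)
print(cv2.approxPolyDP(cn,3,True)[:,0].tolist())
```

```text
[216 163  13  11  43] [220.90697674 166.97674419]
[196 167  19  12  66] [205.07575758 172.40909091]
[208 169  48  40 421] [236.96674584 192.37054632]
((229.7653045654297, 183.2346954345703), 17.360271453857422) [213 166  35  35 920]
cup rim [0.56372099 0.08734201 0.064     ]
[[358, 145], [340, 160], [325, 217], [377, 231], [392, 224], [408, 159]]
```

View pics/crop.png

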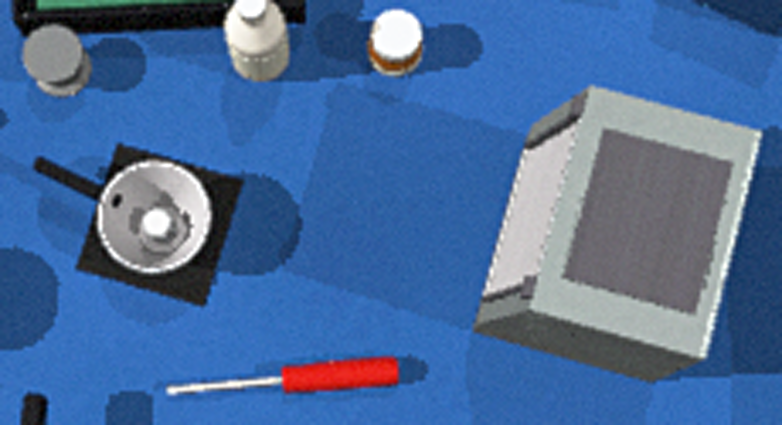

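The crop shows the small metal cup with the cells in it (centre 155,215), its handle end at (37,163) and the pad corners at (120,145), (242,180), (207,305) and (78,268). The bin top corners are (592,87), (760,130), (705,358) and (533,307). The white flap faces the cup.

Run:
```python
from h import *
t=cam('top')
f=lambda a,b,z:onz(t,185+(a+.5)/3.4-.5,120+(b+.5)/3.4-.5,z)
top=np.array([f(*p,.181) for p in[(592,87),(760,130),(705,358),(533,307)]])
print(np.round(top,4).tolist())
x=(top[1]+top[2]-top[0]-top[3])/2;y=(top[0]+top[1]-top[2]-top[3])/2
print('x',x,np.linalg.norm(x),np.degrees(np.arctan2(x[1],x[0])),'y',y,np.linalg.norm(y),np.degrees(np.arctan2(y[1],y[0])))
yaw=np.arctan2(y[1],y[0])-np.pi/2; bx=np.array([np.cos(yaw),np.sin(yaw)])
back=(top[1]+top[2])[:2]/2; print('bin origin',back-bx*.08, np.degrees(yaw))
pad=np.array([f(*p,.004) for p in[(120,145),(242,180),(207,305),(78,268)]]);print('pad',pad.mean(0),np.linalg.norm(pad[0]-pad[1]),np.linalg.norm(pad[1]-pad[2]))
e=f(37,163,.055)[:2];c=np.array([.5637,.0873]);d=e-c;print('handle',e,np.linalg.norm(d),np.degrees(np.arctan2(-d[1],-d[0])))
b=back-bx*.08;w=np.array([-bx[1],bx[0]]);print('cup in bin frame',(c-b)@bx,(c-b)@w)
o=monitor.get_obs();Rm=R.from_quat(o['tool_rot']).as_matrix();print('tool y',Rm[:,1], np.degrees(np.arctan2(Rm[1,1],Rm[0,1])))
for n,p in(('bottle',(258,75)),('jar',(396,70)),('spool',(58,92))):print(n,f(*p,0)[:2])
```

```text
[[0.6426, -0.262, 0.181], [0.6099, -0.3877, 0.181], [0.4362, -0.3413, 0.181], [0.4724, -0.2157, 0.181]]
x [-0.03441917 -0.12561078  0.        ] 0.13024111606016153 -105.32374054527222 y [ 0.17196109 -0.04635245  0.        ] 0.17809875883735707 -15.085647399638194
bin origin [ 0.54388355 -0.28722813] -105.08564739963819
pad [0.5699185 0.0887956 0.004    ] 0.11513877365966722 0.11680738736545074
handle [0.61131119 0.19092834] 0.11404235208070376 -114.67602819283562
cup in bin frame -0.366778569355999 -0.07834215325471144
tool y [ 0.44557936  0.89524152 -0.00128948] 63.53956460086319
bottle [0.71008602 0.00654122]
jar [ 0.71590388 -0.11863907]
spool [0.69237665 0.18849262]
```

>>> move_arm(moves=[[[0.045,-0.033,0,-10,50],[0.09,-0.066,0,-20,50],[0.135,-0.099,0,-30,50],[0.18,-0.132,0,-40,50],[0.225,-0.165,0,-50,50]]])

```text
clock: 0.82
eef_pos: [0.449, 0.2814, 0.2312]
tool_rot: [0.621, 0.784, 0.0, -0.0]
ft_force: [0.3, 0.8, 0.7]
grip_width: 0.0427
grasp_force: 0.0
```

>>> move_arm(moves=[[[0.04,-0.03,-0.01,-10,50],[0.08,-0.06,-0.03,-20,50],[0.12,-0.09,-0.06,-30,50],[0.155,-0.111,-0.09,-38.2,50],[0.155,-0.111,-0.1,-38.2,50]]])

```text
clock: 1.45
eef_pos: [0.6033, 0.169, 0.1277]
tool_rot: [0.843, 0.538, -0.002, -0.0]
ft_force: [-0.3, -1.0, -0.3]
grip_width: 0.0426
grasp_force: 0.0
```

Run:
```python
from h import *
s=cam('side');o=monitor.get_obs();p=o['eef_pos'];print(p)
im=s['color'].copy()
for q,col in((p,(255,0,0)),(p*[1,1,0]+[0,0,.046],(0,255,0)),((.6113,.1909,.046),(255,255,0)),((.5637,.0873,.064),(255,0,255))):
    u,v=proj(s,q);print(u,v);im[int(round(v)),int(round(u))]=col
c=im[110:230,250:410,::-1];cv2.imwrite('pics/g1.png',cv2.resize(c,None,fx=5,fy=5,interpolation=cv2.INTER_NEAREST))
```

```text
[0.6016499  0.17010103 0.1273509 ]
298.6190065678109 154.30524745412657
298.1708571639422 170.7356501036944
299.3228641979576 166.58827925818014
293.5318191722624 184.5751922868282
```

View pics/g1.png

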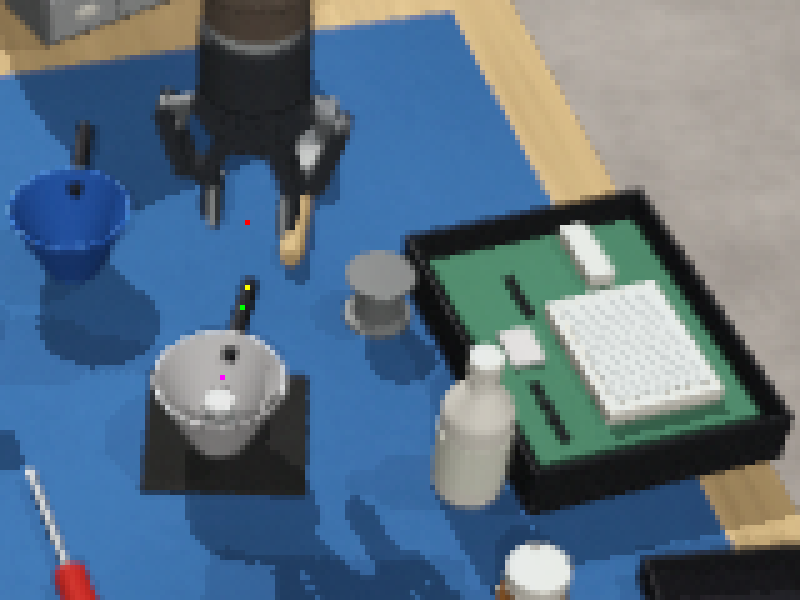

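The green dot (the planned grip) lies on the handle at (243,307). The approach is lined up, so I'll go down and grip.

>>> move_arm(moves=[[[0,0,-0.05,0,50],[0,0,-0.099,0,50],[0,0,-0.099,0,50],[0,0,-0.099,0,0],[0,0,-0.099,0,0]]])

```text
clock: 2.12
eef_pos: [0.6048, 0.1727, 0.0356]
tool_rot: [0.842, 0.54, 0.003, 0.001]
ft_force: [0.9, 0.1, 2.4]
grip_width: 0.0105
grasp_force: 63.2
```

>>> move_arm(moves=[[[0,0,0,0,0],[0,0,0,0,0],[0,0,0.03,0,0],[0,0,0.08,0,0],[0,0,0.08,0,0]]])

```text
clock: 2.75
eef_pos: [0.606, 0.1724, 0.1175]
tool_rot: [0.842, 0.54, 0.005, 0.001]
ft_force: [0.6, -0.0, -1.2]
grip_width: 0.0106
grasp_force: 62.7
```

>>> move_arm(moves=[[[0,0,0,0,12.4]]])

```text
clock: 2.88
eef_pos: [0.6024, 0.1714, 0.1121]
tool_rot: [0.842, 0.54, -0.0, -0.0]
ft_force: [-0.7, 0.4, -2.0]
grip_width: 0.0112
grasp_force: 51.5
```

Run:
```python
from h import *
o=monitor.get_obs();print(o['eef_pos'],o['grasp_force'],o['grip_width'],o['ft_torque'],R.from_quat(o['tool_rot']).as_matrix()[:,2],o['ft_force'],o['joint_pos'])
```

```text
[0.60238616 0.1714134  0.11209829] 51.46993696689606 0.01115524023973717 [ 0.08326389 -0.06652588  0.023484  ] [-4.79542964e-04 -1.04179057e-04 -9.99999880e-01] [-0.6699885   0.36659576 -2.00956053] [2.77214656e-01 5.59054884e-01 1.67702110e-01 1.17993330e+00
 3.10385682e-05 2.27854750e+00]
```

>>> move_arm(moves=[[[0,0,0,0,12.8],[0,0,0,0,12.8]]])

```text
clock: 3.12
eef_pos: [0.6018, 0.1713, 0.1107]
tool_rot: [0.842, 0.54, -0.001, -0.0]
ft_force: [0.8, 0.4, -1.2]
grip_width: 0.0111
grasp_force: 39.1
```

>>> move_arm(moves=[[[0,-0.03,0,1,0],[0,-0.08,0,4,0],[0,-0.135,0,7,0],[0.002,-0.19,-0.01,9.6,0],[0.002,-0.236,-0.02,9.6,0]]])

```text
clock: 3.75
eef_pos: [0.6044, -0.0664, 0.0915]
tool_rot: [0.794, 0.608, -0.0, -0.0]
ft_force: [0.7, 0.9, -0.9]
grip_width: 0.0105
grasp_force: 60.2
```

Run:
```python
from h import *
t=cam('top');s=cam('side');o=monitor.get_obs();print(o['eef_pos'],o['grasp_force'],o['grip_width'])
a=cv2.resize(t['color'][100:240,190:420],None,fx=3.4,fy=3.4,interpolation=2);b=cv2.resize(s['color'][120:320,240:400],None,fx=2.38,fy=2.38,interpolation=2)
h=min(len(a),len(b));im=np.hstack([a[:h],b[:h]]);im=cv2.resize(im,(800,int(h*800/im.shape[1])));cv2.imwrite('pics/p1.png',im[:,:,::-1]);print(im.shape)
```

```text
[ 0.60303752 -0.06925473  0.09010136] 60.15884041786194 0.010388798594390087
(327, 800, 3)
```

View pics/p1.png

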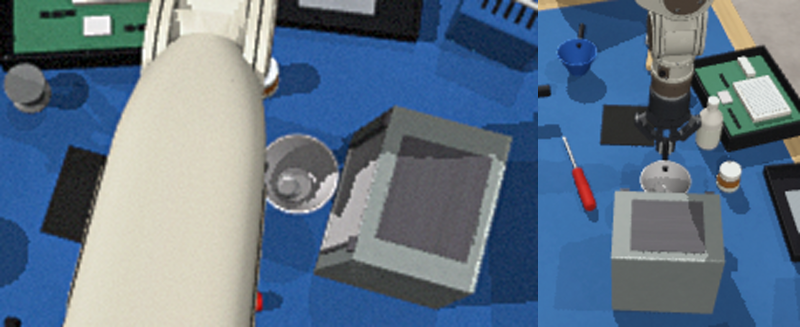

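>>> move_arm(moves=[[[-0.005,-0.019,0,0,0],[-0.012,-0.043,0,0,0],[-0.019,-0.07,0,0,0],[-0.026,-0.097,0,0,0],[-0.031,-0.116,0,0,0]]])

```text
clock: 4.47
eef_pos: [0.5734, -0.1804, 0.0922]
tool_rot: [0.793, 0.609, 0.0, -0.0]
ft_force: [0.4, 2.2, -1.5]
grip_width: 0.0108
grasp_force: 60.0
```

Run:
```python
from h import *
t=cam('top');s=cam('side');o=monitor.get_obs();print(o['eef_pos'],o['ft_force'],o['ft_torque'],o['grasp_force'],o['grip_width'])
a=cv2.resize(t['color'][100:240,190:420],None,fx=3.4,fy=3.4,interpolation=2);b=cv2.resize(s['color'][120:320,240:400],None,fx=2.38,fy=2.38,interpolation=2)
h=min(len(a),len(b));im=np.hstack([a[:h],b[:h]]);im=cv2.resize(im,(800,int(h*800/im.shape[1])));cv2.imwrite('pics/p2.png',im[:,:,::-1])
```

```text
[ 0.57312042 -0.1816751   0.09214743] [-0.50240546 -0.31009697 -4.44326958] [ 0.42136482 -0.08322132 -0.01596949] 59.96271193027496 0.010638312461765914
```

View pics/p2.png

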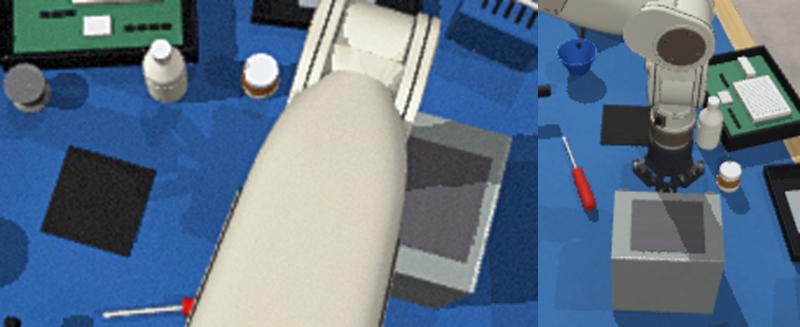

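>>> move_arm(moves=[[[0,0,0,0,13.2],[0,0,0,0,13.2]]])

```text
clock: 4.82
eef_pos: [0.5737, -0.1793, 0.092]
tool_rot: [0.793, 0.609, -0.0, -0.001]
ft_force: [-0.4, 0.9, -1.4]
grip_width: 0.0117
grasp_force: 26.5
```

>>> move_arm(moves=[[[0,0,0,0,13.6],[0,0,0,0,13.6]]])

```text
clock: 5.08
eef_pos: [0.5741, -0.1805, 0.0925]
tool_rot: [0.793, 0.609, -0.0, 0.001]
ft_force: [0.6, -0.9, -2.9]
grip_width: 0.0114
grasp_force: 14.2
```

Run:
```python
from h import *
o=monitor.get_obs();print(o['eef_pos'],o['ft_force'],o['ft_torque'],o['grasp_force'],o['grip_width'])
```

```text
[ 0.57408136 -0.18049808  0.09247367] [ 0.62958422 -0.91411617 -2.92208397] [ 0.03819666 -0.07794087 -0.02312621] 14.160896390676498 0.011352105893382165
```

>>> move_arm(moves=[[[0,0,0.01,0,13.6],[0,0,0.02,0,13.6],[-0.003,-0.01,0.03,0,13.6],[-0.006,-0.02,0.04,0,13.6],[-0.006,-0.023,0.045,0,13.6]]])

```text
clock: 5.7
eef_pos: [0.568, -0.2044, 0.1387]
tool_rot: [0.794, 0.608, 0.001, 0.001]
ft_force: [-0.4, 0.4, -2.5]
grip_width: 0.012
grasp_force: 15.1
```

Run:
```python
from h import *
t=cam('top');s=cam('side');o=monitor.get_obs();print(o['eef_pos'],o['ft_force'],o['ft_torque'],o['grasp_force'],o['grip_width'])
a=cv2.resize(t['color'][120:240,250:420],None,fx=4,fy=4,interpolation=2)
b=cv2.resize(s['color'][170:320,260:370],None,fx=3.2,fy=3.2,interpolation=2)
im=np.hstack([a,b]);im=im[:, :] if False else np.hstack([a[:480,:450],b[:480,:350]]);cv2.imwrite('pics/p3.png',im[:,:,::-1])
```

```text
[ 0.56818304 -0.20409363  0.13835336] [-0.13797061  0.51411409 -1.9432382 ] [ 0.27502876 -0.13770371 -0.00939192] 15.169795453548431 0.012005445947280332
```

View pics/p3.png

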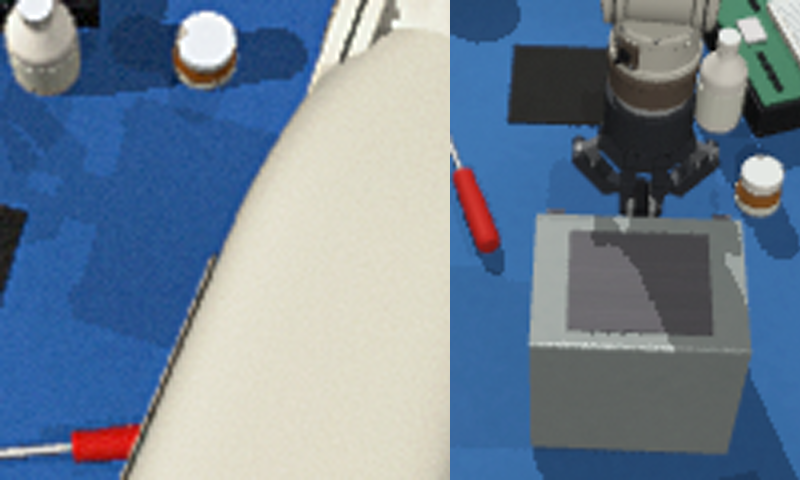

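>>> move_arm(moves=[[[0,0,0,0,13.8],[0,0,0,0,13.8]]])

```text
clock: 6.05
eef_pos: [0.5679, -0.2035, 0.1373]
tool_rot: [0.794, 0.608, -0.0, 0.0]
ft_force: [0.7, -0.1, -0.1]
grip_width: 0.012
grasp_force: 8.7
```

```bash
cat > st.py <<'E'
from h import *
o=monitor.get_obs();p=o['eef_pos']-[.544,-.287,0];T=o['ft_torque'];F=o['ft_force'];bx=np.array([-.2604,-.9655,0]);w=np.array([.9655,-.2604,0])
print('G',np.round([p@bx,p@w,p[2]+.019],4),'F',np.round([F@bx,F@w,F[2]],2),'T',np.round([T@bx,T@w],3),o['grasp_force'],o['grip_width'],o['clock'])
E
python3 st.py
```

```text
G [-0.0868  0.0013  0.1563] F [-0.14  0.73 -0.07] T [ 0.095 -0.059] 8.65568608045578 0.012008895968175221 6.05
```

```bash
cat > st.py <<'E'
from h import *
def st(n=5):
    L=[]
    for i in range(n):
        c=vision.camera('side');o=monitor.get_obs();L.append(np.r_[o['eef_pos'],o['ft_force'],o['ft_torque'],o['grasp_force'],o['grip_width'],o['clock']])
    m=np.mean(L,0);p=m[:3]-[.544,-.287,0];F=m[3:6];T=m[6:9];bx=np.array([-.2604,-.9655,0]);w=np.array([.9655,-.2604,0])
    print('G',np.round([p@bx,p@w,p[2]+.019],4),'F',np.round([F@bx,F@w,F[2]],2),'T',np.round([T@bx,T@w],3),m[9:11],L[-1][11])
    print('T all',np.round([l[6:9]@w for l in L],2)); return c
if __name__=='__main__':
    c=st();c['R']=R.from_quat(c['attitude']).as_matrix() if np.ndim(c['attitude'])==1 else np.array(c['attitude'])
    print(proj(c,[.5687,-.2037,.1563]))
    cv2.imwrite('pics/p4.png',cv2.resize(c['color'][175:255,275:355,::-1],None,fx=7,fy=7,interpolation=cv2.INTER_CUBIC))
E
python3 st.py
```

```text
G [-0.0869  0.0013  0.1563] F [0.67 0.24 0.24] T [ 0.098 -0.157] [8.64883348 0.01175829] 6.3
T all [-0.17 -0.16 -0.13 -0.19 -0.13]
[318.88464282 232.30189876]
```

View pics/p4.png

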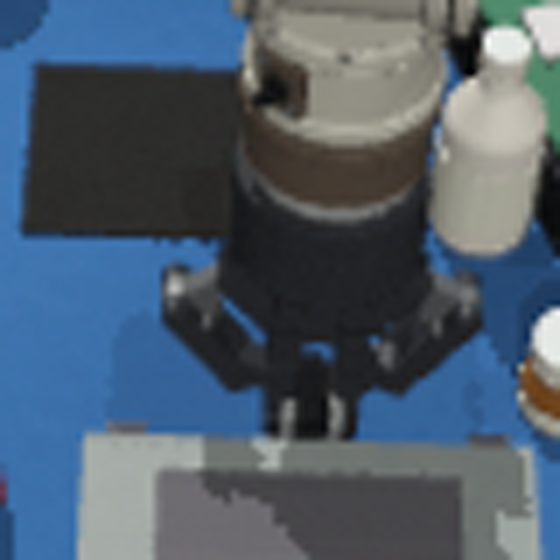

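>>> move_arm(moves=[[[0,0,0.01,0,13.8],[0,0,0.02,0,13.8],[-0.002,-0.007,0.024,0,13.8],[-0.004,-0.014,0.026,0,13.8],[-0.005,-0.018,0.026,0,13.8]]])

```text
clock: 6.92
eef_pos: [0.5627, -0.222, 0.1635]
tool_rot: [0.794, 0.608, 0.0, 0.0]
ft_force: [0.6, 1.2, -1.7]
grip_width: 0.0119
grasp_force: 9.4
```

Run:
```python
from st import *
c=st();c['R']=R.from_quat(c['attitude']).as_matrix() if np.ndim(c['attitude'])==1 else np.array(c['attitude'])
o=monitor.get_obs();u,v=proj(c,o['eef_pos']+[0,0,.019]);print(u,v,proj(c,o['eef_pos']+[0,0,.069]))
print(c['color'][int(v)-16:int(v)+4,int(u)-4:int(u)+5].max(2))
```

```text
G [-0.0678  0.0009  0.1821] F [-0.88  0.47 -1.31] T [0.082 0.261] [9.37277153 0.01195765] 7.175
T all [0.27 0.27 0.29 0.22 0.26]
319.0614489594435 232.05931277537445 [320.16025825 221.01928457]
[[ 33  35  37  36  38  39  37  38  38]
 [ 36  34  32  34  38  38  39  39  37]
 [ 35  37  37  35  31  34  31  34  34]
 [ 37  38  38  39  38  39  37  38  37]
 [ 38  39  39  38  39  39  37  39  37]
 [ 41  39  39  40  38  38  38  38  39]
 [ 38  43  42  40  39  38  38  39  38]
 [ 37  37  39  39  63  66  65  66  38]
 [ 39  39  37  64  94  95 121 147  61]
 [ 39  38  39  41  51  51  58 149  64]
 [ 38  38  38  35  39  36  35 143  65]
 [ 37  37  37  33  38  32  31  71  45]
 [ 40  39  36  26  26  29  27  47  41]
 [ 39  39  37  25  23  25  26  57  44]
 [ 40  40  39  24  23  26  24  60  39]
 [ 37  39  54  29  25  24  24  59 115]
 [ 57 114  83  32  23  23  22  42 153]
 [ 65 120  86  34  24  23  22  50 125]
 [ 74 121  70  29  25  24  21  53 120]
 [ 84 121  66  26  23  25  18  55 120]]
```

>>> move_arm(moves=[[[0,0,0,0,13.92],[0,0,0,0,13.92],[0,0,0,0,13.92],[0,0,0,0,0],[0,0,0,0,0]]])

```text
clock: 7.8
eef_pos: [0.5628, -0.2213, 0.1634]
tool_rot: [0.794, 0.608, 0.0, 0.0]
ft_force: [0.2, 0.5, -0.2]
grip_width: 0.0112
grasp_force: 58.5
```

```bash
cat > v.py <<'E'
from st import *
c=st();c['R']=R.from_quat(c['attitude']).as_matrix() if np.ndim(c['attitude'])==1 else np.array(c['attitude'])
o=monitor.get_obs();u,v=proj(c,o['eef_pos']+[0,0,.019])
print(c['color'][int(v)-9:int(v)+2,int(u)-1:int(u)+3].max(2).tolist())
E
python3 v.py
```

```text
G [-0.0683  0.001   0.1824] F [-0.54  0.07 -0.15] T [-0.15   0.248] [5.84950562e+01 1.09399769e-02] 8.05
T all [0.21 0.22 0.29 0.27 0.26]
[[38, 38, 38, 39], [38, 63, 92, 94], [63, 69, 96, 123], [39, 41, 51, 59], [34, 40, 38, 34], [27, 38, 32, 32], [26, 26, 26, 24], [27, 24, 23, 25], [26, 23, 22, 23], [32, 24, 25, 21], [41, 22, 22, 20]]
```

>>> move_arm(moves=[[[0,0,-0.003,0,0],[0,0,-0.006,0,0],[0,0,-0.009,0,0],[0,0,-0.009,0,0]]])

```text
clock: 8.55
eef_pos: [0.5641, -0.2223, 0.1628]
tool_rot: [0.794, 0.608, 0.002, 0.004]
ft_force: [-8.9, 3.1, 33.7]
grip_width: 0.0112
grasp_force: 64.4
```

```bash
python3 v.py
```

```text
G [-0.0678  0.0026  0.1818] F [-0.62 -9.2  33.04] T [-3.048  0.494] [6.43499540e+01 1.09075569e-02] 8.8
T all [0.5  0.51 0.51 0.5  0.45]
[[38, 34, 34, 64], [65, 92, 120, 123], [41, 52, 60, 62], [36, 39, 37, 37], [34, 42, 39, 33], [32, 29, 31, 28], [30, 23, 26, 24], [31, 24, 22, 25], [51, 28, 22, 24], [64, 29, 23, 23], [52, 23, 24, 24]]
```

>>> move_arm(moves=[[[0,0,0.005,0,0],[0,0,0.01,0,0],[0,0,0.01,0,0]]])

```text
clock: 9.18
eef_pos: [0.5629, -0.2213, 0.1639]
tool_rot: [0.794, 0.608, -0.0, -0.0]
ft_force: [1.4, 0.5, -1.7]
grip_width: 0.0106
grasp_force: 58.4
```

Run:
```python
from st import *
c=st();t=vision.camera('top')
a=cv2.resize(t['color'][120:240,310:420],None,fx=3.6,fy=3.6,interpolation=2);b=cv2.resize(c['color'][195:303,275:375],None,fx=4,fy=4,interpolation=2)
cv2.imwrite('pics/p5.png',np.hstack([a,b])[:,:,::-1])
```

```text
G [-0.0683  0.001   0.1825] F [-0.75  0.27 -0.85] T [0.066 0.255] [5.85378485e+01 1.09342300e-02] 9.425
T all [0.22 0.28 0.27 0.27 0.24]
```

View pics/p5.png

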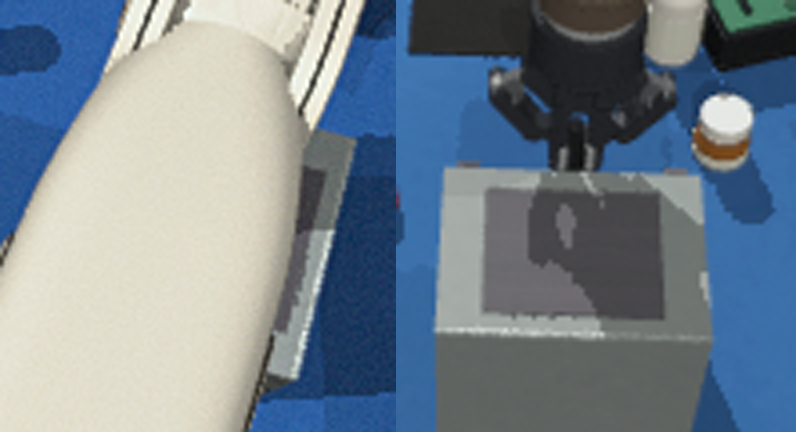

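>>> move_arm(moves=[[[0,0,-0.004,0,13.2],[0.0013,0.005,-0.004,0,13.2],[0.003,0.011,-0.004,0,13.2],[0.0045,0.017,-0.004,0,13.2],[0.0065,0.024,-0.004,0,13.2]]])

```text
clock: 10.1
eef_pos: [0.5693, -0.1993, 0.162]
tool_rot: [0.794, 0.608, -0.001, 0.002]
ft_force: [-1.4, -2.0, 4.5]
grip_width: 0.0113
grasp_force: 32.8
```

```bash
python3 v.py
```

```text
G [-0.0921  0.0018  0.181 ] F [ 1.39 -1.51  6.18] T [-0.345 -0.554] [3.2923905e+01 1.1592708e-02] 10.35
T all [-0.75 -0.58 -0.53 -0.45 -0.47]
[[38, 37, 35, 37], [67, 121, 146, 163], [68, 102, 110, 134], [42, 47, 51, 59], [35, 34, 34, 32], [28, 30, 27, 28], [26, 27, 25, 25], [26, 26, 27, 27], [27, 28, 27, 27], [40, 27, 25, 25], [41, 25, 26, 24]]
```

>>> move_arm(moves=[[[0,0,0.008,0,0],[0,0,0.012,0,0],[-0.003,-0.011,0.008,0,0],[-0.0065,-0.024,0.002,0,0],[-0.0065,-0.024,-0.004,0,0]]])

```text
clock: 10.98
eef_pos: [0.562, -0.2227, 0.1552]
tool_rot: [0.794, 0.607, -0.0, -0.0]
ft_force: [0.3, 0.7, -1.5]
grip_width: 0.0111
grasp_force: 58.5
```

```bash
python3 v.py
```

```text
G [-0.068   0.0004  0.1741] F [-0.4  -0.02 -2.34] T [-0.008  0.276] [5.84187001e+01 1.09951854e-02] 11.225
T all [0.3  0.28 0.24 0.26 0.3 ]
[[39, 36, 37, 38], [39, 93, 97, 120], [37, 72, 97, 104], [37, 39, 50, 51], [39, 34, 34, 35], [34, 26, 29, 30], [37, 26, 27, 26], [32, 24, 26, 26], [54, 30, 26, 26], [78, 34, 26, 28], [69, 30, 26, 26]]
```

>>> move_arm(moves=[[[0,0,-0.003,0,0],[0,0,-0.006,0,0],[0,0,-0.006,0,0]]])

```text
clock: 11.6
eef_pos: [0.5627, -0.2212, 0.15]
tool_rot: [0.794, 0.608, -0.0, -0.0]
ft_force: [-0.3, 0.8, -1.6]
grip_width: 0.0106
grasp_force: 58.5
```

```bash
python3 v.py
```

```text
G [-0.0683  0.001   0.1692] F [-0.64 -0.28 -1.95] T [-0.024  0.276] [5.84410093e+01 1.08269172e-02] 11.85
T all [0.28 0.27 0.3  0.25 0.28]
[[39, 39, 39, 38], [38, 62, 90, 93], [38, 67, 95, 123], [37, 40, 48, 59], [39, 34, 34, 33], [35, 32, 29, 32], [35, 25, 26, 26], [37, 23, 27, 25], [35, 26, 27, 25], [76, 34, 27, 26], [84, 35, 25, 24]]
```

>>> move_arm(moves=[[[0,0,0.006,0,13.6],[0,0,0.006,0,13.92],[0,0,0.006,0,13.92],[0,0,0.006,0,13.92],[0,0,0.006,0,0]]])

```text
clock: 12.48
eef_pos: [0.563, -0.2218, 0.1566]
tool_rot: [0.794, 0.608, -0.0, 0.001]
ft_force: [1.0, -1.3, 1.0]
grip_width: 0.0111
grasp_force: 58.4
```

```bash
python3 v.py
```

```text
G [-0.0679  0.0013  0.1755] F [0.82 0.58 0.  ] T [ 0.238 -0.288] [5.84685459e+01 1.09267541e-02] 12.725
T all [-0.25 -0.26 -0.31 -0.27 -0.36]
[[35, 36, 39, 39], [65, 94, 120, 122], [67, 73, 80, 100], [41, 41, 41, 46], [35, 37, 35, 33], [28, 33, 30, 29], [28, 28, 27, 23], [27, 24, 25, 24], [24, 25, 27, 23], [41, 26, 25, 18], [41, 26, 25, 20]]
```

>>> move_arm(moves=[[[0.004,0.014,0.004,0,0],[0,0,0.002,0,0],[0.004,0.014,0.004,0,0],[0,0,0.002,0,0],[0,0,0.002,0,0]]])

```text
clock: 13.35
eef_pos: [0.5623, -0.2222, 0.1579]
tool_rot: [0.794, 0.608, 0.0, -0.0]
ft_force: [-0.0, -0.2, -0.8]
grip_width: 0.0112
grasp_force: 59.6
```

```bash
python3 v.py
```

```text
G [-0.068   0.0009  0.1772] F [-0.61 -0.39 -2.2 ] T [-0.018  0.285] [5.95815868e+01 1.08844121e-02] 13.6
T all [0.23 0.33 0.35 0.22 0.29]
[[33, 36, 63, 65], [93, 143, 147, 147], [71, 87, 88, 128], [40, 41, 42, 56], [35, 34, 33, 28], [28, 28, 27, 23], [28, 27, 27, 23], [26, 25, 25, 21], [30, 27, 26, 19], [41, 24, 25, 22], [35, 25, 26, 21]]
```

>>> move_arm(moves=[[[0.005,0.018,0.004,0,0],[0,0,0,0,0],[0.005,0.018,0.004,0,0],[0,0,0,0,0],[0,0,0,0,0]]])

```text
clock: 14.22
eef_pos: [0.5656, -0.2199, 0.1624]
tool_rot: [0.793, 0.609, 0.003, 0.002]
ft_force: [-0.5, 1.8, 10.9]
grip_width: 0.011
grasp_force: 66.5
```

```bash
python3 v.py
```

```text
G [-0.0706  0.0034  0.1814] F [-1.68 -0.71 11.36] T [-0.299  0.663] [6.64320238e+01 1.09062628e-02] 14.475
T all [0.7  0.69 0.63 0.64 0.65]
[[37, 39, 37, 37], [38, 35, 93, 121], [39, 39, 53, 63], [39, 38, 43, 37], [39, 41, 42, 39], [33, 34, 36, 34], [33, 26, 26, 26], [32, 24, 23, 24], [54, 29, 25, 22], [78, 34, 22, 24], [85, 34, 23, 25]]
```

>>> move_arm(moves=[[[0,0,0,0,13.2],[0.0013,0.005,0,0,13.2],[0.003,0.011,0,0,13.2],[0.0045,0.017,0,0,13.2],[0.006,0.022,0,0,13.2]]])

```text
clock: 15.1
eef_pos: [0.5707, -0.1994, 0.1611]
tool_rot: [0.793, 0.609, 0.001, 0.003]
ft_force: [-0.6, -0.9, 5.6]
grip_width: 0.0114
grasp_force: 34.5
```

```bash
python3 v.py
```

```text
G [-0.092   0.003   0.1801] F [1.72 0.37 6.32] T [ 0.038 -0.597] [3.46977707e+01 1.12680238e-02] 15.35
T all [-0.78 -0.57 -0.6  -0.51 -0.53]
[[38, 39, 38, 39], [39, 93, 97, 122], [38, 97, 79, 81], [37, 49, 42, 42], [35, 37, 34, 36], [32, 31, 30, 30], [32, 27, 28, 27], [32, 25, 25, 24], [31, 26, 26, 26], [57, 27, 26, 26], [51, 27, 25, 26]]
```

>>> move_arm(moves=[[[0,0,0.012,0,0],[-0.006,-0.022,0,0,0],[0.001,0.003,0.002,0,0],[-0.006,-0.022,-0.004,0,0],[-0.006,-0.022,-0.004,0,0]]])

```text
clock: 15.98
eef_pos: [0.5647, -0.2209, 0.1582]
tool_rot: [0.794, 0.609, 0.002, 0.002]
ft_force: [-0.6, 1.1, 11.0]
grip_width: 0.0113
grasp_force: 65.2
```

>>> move_arm(moves=[[[0.005,0.018,0.004,0,0],[0,0,0,0,0],[0.005,0.018,0.004,0,0],[0,0,0,0,0],[0,0,0,0,0]]])

```text
clock: 16.6
eef_pos: [0.5658, -0.2219, 0.1591]
tool_rot: [0.793, 0.609, 0.002, 0.004]
ft_force: [0.2, -1.5, 14.7]
grip_width: 0.011
grasp_force: 67.0
```

```bash
python3 v.py
```

```text
G [-0.0686  0.0042  0.1781] F [ 1.87  0.02 14.18] T [ 0.026 -0.499] [6.69560187e+01 1.10310091e-02] 16.85
T all [-0.49 -0.43 -0.53 -0.48 -0.57]
[[37, 40, 39, 39], [38, 40, 40, 64], [37, 43, 39, 40], [35, 47, 40, 32], [35, 41, 37, 31], [34, 28, 26, 24], [28, 24, 23, 25], [27, 24, 23, 24], [28, 25, 23, 23], [34, 25, 24, 21], [41, 22, 25, 23]]
```

>>> move_arm(moves=[[[0.0015,0.006,0.002,0,13.2],[0.003,0.012,0.002,0,13.2],[0.0045,0.017,0.002,0,13.2],[0.006,0.022,0.002,0,13.2],[0.0075,0.028,0.002,0,13.2]]])

```text
clock: 17.48
eef_pos: [0.5717, -0.1934, 0.1579]
tool_rot: [0.793, 0.609, 0.001, 0.002]
ft_force: [-0.2, -2.3, 5.4]
grip_width: 0.0115
grasp_force: 35.6
```

```bash
python3 v.py
```

```text
G [-0.0983  0.0023  0.1768] F [1.5  1.71 6.68] T [ 0.422 -0.564] [3.58844934e+01 1.15279224e-02] 17.725
T all [-0.78 -0.57 -0.51 -0.47 -0.49]
[[36, 38, 39, 40], [38, 37, 37, 93], [38, 37, 37, 49], [35, 36, 35, 33], [33, 30, 30, 30], [29, 27, 26, 24], [26, 25, 26, 25], [25, 27, 24, 24], [27, 26, 25, 26], [36, 26, 27, 28], [41, 28, 27, 26]]
```

>>> move_arm(moves=[[[0.0015,0.006,0,0,13.2],[0.003,0.012,0,0,13.2],[0.003,0.012,0.005,0,0],[0.003,0.012,0.015,0,0],[0.003,0.012,0.025,0,0]]])

```text
clock: 18.35
eef_pos: [0.5728, -0.1807, 0.1811]
tool_rot: [0.794, 0.608, -0.0, -0.001]
ft_force: [-0.1, 1.5, -1.6]
grip_width: 0.0111
grasp_force: 58.4
```

>>> move_arm(moves=[[[0.004,0.015,0.005,0,0],[0.01,0.037,0.008,0,0],[0.017,0.063,0.008,0,0],[0.024,0.09,0.008,0,0],[0.03,0.11,0.008,0,0]]])

```text
clock: 18.98
eef_pos: [0.6036, -0.0696, 0.1896]
tool_rot: [0.793, 0.609, 0.0, 0.0]
ft_force: [-0.7, 0.5, -1.4]
grip_width: 0.0111
grasp_force: 58.5
```

Run:
```python
from st import *
c=st();t=vision.camera('top');c['R']=np.array(c['attitude']) if np.ndim(c['attitude'])==2 else R.from_quat(c['attitude']).as_matrix()
o=monitor.get_obs();u,v=proj(c,o['eef_pos']);print(u,v)
u,v=int(u),int(v)
a=cv2.resize(c['color'][v-25:v+75,u-50:u+50],(560,560),interpolation=cv2.INTER_CUBIC)
b=cv2.resize(t['color'][140:240,290:332],(235,560),interpolation=2)
cv2.imwrite('pics/p6.png',np.hstack([a,b])[:,:,::-1])
```

```text
G [-0.2252  0.001   0.2083] F [-0.16  0.07 -1.65] T [0.013 0.064] [5.84620199e+01 1.11249287e-02] 19.225
T all [0.18 0.02 0.02 0.09 0.02]
318.5501251847229 190.4957634147056
```

View pics/p6.png

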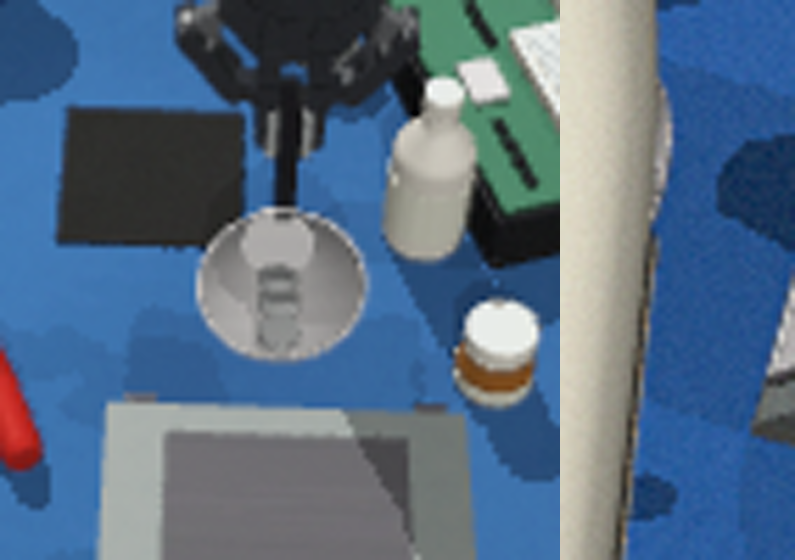

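All four cells still seem to be in the cup, shingled along the front wall at about (278,275) to (278,335). The flap held them back because I gripped the handle too high for the mouth to reach in. I'll level the cup on the pad and regrip lower and further out on the handle.

>>> move_arm(moves=[[[-0.002,0.008,0,0,0],[-0.007,0.026,0,0,0],[-0.015,0.052,0,0,0],[-0.023,0.08,0,0,0],[-0.03,0.107,-0.01,0,0]]])

```text
clock: 19.9
eef_pos: [0.5731, 0.0374, 0.1802]
tool_rot: [0.794, 0.608, 0.001, 0.0]
ft_force: [-0.3, 0.1, -1.9]
grip_width: 0.0111
grasp_force: 58.5
```

>>> move_arm(moves=[[[-0.006,0.02,-0.012,0,0],[-0.0085,0.03,-0.03,0,0],[-0.0085,0.033,-0.05,0,0],[-0.0085,0.033,-0.065,0,0],[-0.0085,0.033,-0.07,0,0]]])

```text
clock: 20.52
eef_pos: [0.5648, 0.0694, 0.111]
tool_rot: [0.794, 0.608, 0.001, -0.0]
ft_force: [-6.9, 1.8, 27.1]
grip_width: 0.0112
grasp_force: 62.7
```

Run:
```python
from st import *
c=st(3);print(monitor.get_obs()['eef_pos'])
```

```text
G [-0.3492 -0.0727  0.1302] F [ 0.01 -3.09  9.32] T [-1.05  -0.067] [5.99067372e+01 1.10721803e-02] 20.675
T all [-0.16  0.03 -0.07]
[0.56485832 0.0690053  0.11120716]
```

>>> move_arm(moves=[[[0.006,0.022,-0.006,0,13.2],[0.012,0.043,-0.013,0,13.2],[0.018,0.067,-0.027,0,13.2],[0.023,0.085,-0.044,0,13.2],[0.026,0.097,-0.061,0,13.2]]])

```text
clock: 21.3
eef_pos: [0.592, 0.1675, 0.0493]
tool_rot: [0.794, 0.609, 0.002, 0.0]
ft_force: [-1.1, 2.4, 3.7]
grip_width: 0.0115
grasp_force: 31.9
```

```bash
cat > cup.py <<'E'
from h import *
def meas(zr=.064):
    out=[]
    for n in('side','top'):
        c=cam(n);hsv=cv2.cvtColor(c['color'],cv2.COLOR_RGB2HSV)
        m=((hsv[:,:,1]<50)&(hsv[:,:,2]>60)).astype(np.uint8)
        k=np.zeros_like(m);u,v=proj(c,[.57,.085,.05]).astype(int);cv2.circle(k,(u,v),30 if n=='side' else 28,1,-1)
        n_,l,s,ce=cv2.connectedComponentsWithStats(m*k)
        i=1+np.argmax(s[1:,4]);print(n,(u,v),s[i],onz(c,s[i][0]+(s[i][2]-1)/2,s[i][1]+ (s[i][2]*.0) ,zr) if 0 else ce[i])
        out.append((c,(l==i)))
    return out
if __name__=='__main__':
    r=meas();c,m=r[0];ys,xs=np.where(m)
    y0=ys.min();print('side silhouette');[print(''.join('#' if q else '.' for q in row)) for row in m[y0:ys.max()+1,xs.min():xs.max()+1]]
E
python3 -c "
from st import *
st(2)"; python3 cup.py
```

```text
G [-0.4514 -0.073   0.066 ] F [-2.19  0.66  1.74] T [0.103 0.176] [3.17465347e+01 1.13550961e-02] 21.4
T all [0.22 0.13]
side (np.int64(295), np.int64(187)) [282 176  28  25 513] [295.33528265 187.65497076]
top (np.int64(231), np.int64(182)) [216 166  35  33 907] [233.42557883 181.87872106]
side silhouette
...........######...........
........############........
......################......
....###################.....
...##########..#########....
..############.##########...
..########################..
.#########################..
###########################.
############################
############################
############################
############################
############################
###########################.
.##########################.
.##########################.
..########################..
...######################...
....####################....
.....#################......
.......##############.......
........############........
.........#########..........
...........######...........
```

>>> move_arm(moves=[[[0.002,0.006,-0.01,0,13.2],[0.003,0.01,-0.02,0,13.2],[0.003,0.01,-0.021,0,13.2],[0.003,0.01,-0.021,0,30],[0.003,0.01,-0.021,0,30]]])

```text
clock: 22.12
eef_pos: [0.5933, 0.1754, 0.0268]
tool_rot: [0.794, 0.608, -0.001, -0.0]
ft_force: [0.2, 0.7, 0.2]
grip_width: 0.0255
grasp_force: 0.0
```

Run:
```python
from h import *
from cup import meas
r=meas();t,m=r[1]
cn=max(cv2.findContours(m.astype(np.uint8),0,2)[0],key=cv2.contourArea);(u,v),rad=cv2.minEnclosingCircle(cn);print(u,v,rad,onz(t,u,v,.064))
s,m=r[0];ys,xs=np.where(m);top=(xs.min()+xs.max())/2,ys.min();print(top, onz(s,top[0],top[1],.064), proj(s,onz(t,u,v,.064)))
o=monitor.get_obs();print(o['eef_pos'],o['grip_width'],o['ft_force'])
```

```text
side (np.int64(295), np.int64(187)) [282 169  28  33 512] [295.40429688 187.02734375]
top (np.int64(231), np.int64(182)) [214 165  34  33 886] [230.57223476 180.9785553 ]
230.50498962402344 180.89651489257812 17.00754737854004 [0.57062603 0.08546064 0.064     ]
(np.float64(295.5), np.int64(169)) [0.58942082 0.1632037  0.064     ] [295.54572026 184.62144518]
[0.59347814 0.17541107 0.02697042] 0.025552461652070747 [ 0.23359237 -1.07713373  0.08536046]
```

>>> move_arm(moves=[[[0.005,0.0125,-0.006,0,30],[0.005,0.0125,-0.006,0,30],[0.005,0.0125,-0.006,0,0],[0.005,0.0125,-0.006,0,0],[0.005,0.0125,-0.006,0,0]]])

```text
clock: 22.85
eef_pos: [0.5987, 0.188, 0.0213]
tool_rot: [0.794, 0.608, -0.0, -0.0]
ft_force: [-1.1, 1.5, -0.5]
grip_width: 0.0112
grasp_force: 59.3
```

```bash
python3 -c "
from st import *
st(3);print(monitor.get_obs()['eef_pos'],monitor.get_obs()['tool_rot'])"
```

```text
G [-0.4729 -0.0709  0.0403] F [-0.49 -0.08 -0.98] T [-0.016  0.124] [5.93310690e+01 1.12046799e-02] 23.0
T all [0.09 0.14 0.14]
[0.59870119 0.18803778 0.02131866] [ 7.93713120e-01  6.08292265e-01 -3.31099120e-05 -4.81848240e-05]
```

>>> move_arm(moves=[[[0,0,0.03,0,0],[0,-0.02,0.06,0,0],[0.002,-0.065,0.065,0,0],[0.004,-0.12,0.065,0,0],[0.007,-0.175,0.065,0,0]]])

```text
clock: 23.62
eef_pos: [0.6056, 0.0117, 0.0865]
tool_rot: [0.793, 0.609, 0.0, 0.0]
ft_force: [1.0, 0.2, -1.9]
grip_width: 0.0113
grasp_force: 59.2
```

>>> move_arm(moves=[[[0.002,-0.045,-0.002,0,0],[-0.003,-0.085,-0.004,0,0],[-0.014,-0.125,-0.004,0,0],[-0.024,-0.16,-0.004,0,0],[-0.031,-0.188,-0.004,0,0]]])

```text
clock: 24.25
eef_pos: [0.5738, -0.1757, 0.0818]
tool_rot: [0.794, 0.608, 0.0, -0.001]
ft_force: [0.3, 2.2, -2.9]
grip_width: 0.0111
grasp_force: 59.1
```

```bash
python3 v.py
```

```text
G [-1.147e-01 -1.000e-04  1.008e-01] F [ 0.24  0.08 -3.15] T [0.008 0.364] [5.89863260e+01 1.12340708e-02] 24.5
T all [0.2  0.44 0.37 0.42 0.38]
[[37, 35, 40, 38], [39, 34, 36, 37], [38, 64, 118, 143], [37, 119, 148, 152], [39, 123, 151, 153], [38, 53, 72, 71], [37, 30, 41, 34], [29, 23, 39, 34], [29, 23, 39, 35], [77, 31, 23, 32], [67, 27, 17, 31]]
```

>>> move_arm(moves=[[[0,0,0,0,13.6],[0,0,0.01,0,13.8],[0,0,0.025,0,13.8],[-0.002,-0.008,0.04,0,13.8],[-0.005,-0.018,0.055,0,13.8]]])

```text
clock: 25.12
eef_pos: [0.5704, -0.1934, 0.1394]
tool_rot: [0.794, 0.609, 0.001, 0.001]
ft_force: [0.1, 0.3, -2.0]
grip_width: 0.012
grasp_force: 11.8
```

```bash
python3 v.py
```

```text
G [-0.0961  0.0019  0.1588] F [1.06 0.93 1.67] T [ 0.137 -0.319] [1.22081730e+01 1.18173273e-02] 25.375
T all [ 0.13 -0.43 -0.44 -0.4  -0.46]
[[36, 39, 38, 39], [37, 94, 120, 147], [37, 143, 151, 155], [65, 149, 155, 155], [69, 150, 154, 154], [41, 105, 109, 108], [28, 46, 47, 48], [30, 27, 32, 34], [30, 25, 26, 29], [63, 31, 27, 27], [52, 28, 27, 26]]
```

>>> move_arm(moves=[[[-0.003,-0.01,0.01,0,13.85],[-0.005,-0.02,0.02,0,13.85],[-0.0075,-0.028,0.03,0,13.85],[-0.0075,-0.028,0.035,0,13.92],[-0.0075,-0.028,0.035,0,13.92]]])

```text
clock: 26.0
eef_pos: [0.5627, -0.2211, 0.1736]
tool_rot: [0.794, 0.608, 0.0, 0.001]
ft_force: [-1.8, 0.9, 4.4]
grip_width: 0.012
grasp_force: 6.6
```

```bash
python3 v.py
```

```text
G [-0.0686  0.001   0.1925] F [-0.27 -1.03  5.67] T [-0.337  0.07 ] [6.79743795 0.01187963] 26.25
T all [ 0.15  0.05  0.04  0.11 -0.01]
[[36, 38, 38, 36], [65, 119, 146, 149], [94, 147, 156, 156], [98, 152, 156, 156], [122, 152, 155, 156], [123, 129, 129, 131], [53, 76, 65, 58], [25, 55, 40, 32], [25, 45, 36, 34], [39, 27, 35, 33], [42, 27, 35, 36]]
```

>>> move_arm(moves=[[[0,0,0.002,0,0],[0.002,0.009,0.008,0,0],[0,0,0.003,0,0],[0.002,0.009,0.008,0,0],[0,0,0.003,0,0]]])

```text
clock: 26.88
eef_pos: [0.563, -0.2201, 0.1759]
tool_rot: [0.793, 0.609, 0.001, 0.0]
ft_force: [-0.3, 0.7, -0.7]
grip_width: 0.0111
grasp_force: 58.5
```

>>> move_arm(moves=[[[0.003,0.012,0.006,0,0],[0,0,0.0,0,0],[0.003,0.012,0.006,0,0],[0,0,0.0,0,0],[0,0,0,0,0]]])

```text
clock: 27.5
eef_pos: [0.5619, -0.2212, 0.1748]
tool_rot: [0.794, 0.608, -0.0, -0.0]
ft_force: [0.3, 1.1, -2.4]
grip_width: 0.0113
grasp_force: 58.5
```

```bash
python3 v.py
```

```text
G [-0.0686  0.0002  0.1941] F [-0.66 -0.34 -1.3 ] T [-0.018  0.204] [5.84449114e+01 1.12241415e-02] 27.75
T all [0.24 0.19 0.17 0.2  0.21]
[[36, 63, 66, 71], [93, 158, 164, 152], [97, 152, 158, 156], [121, 154, 156, 155], [124, 152, 154, 156], [78, 96, 92, 128], [34, 59, 46, 55], [25, 46, 36, 31], [29, 26, 34, 32], [40, 27, 37, 30], [34, 25, 26, 26]]
```

>>> move_arm(moves=[[[0,0,-0.006,0,13.2],[0.002,0.007,-0.006,0,13.2],[0.004,0.014,-0.006,0,13.2],[0.0055,0.02,-0.006,0,13.2],[0.0055,0.02,0.003,0,0]]])

```text
clock: 28.38
eef_pos: [0.5677, -0.2005, 0.1785]
tool_rot: [0.794, 0.609, 0.0, -0.0]
ft_force: [-0.4, 1.0, -1.8]
grip_width: 0.011
grasp_force: 58.7
```

>>> move_arm(moves=[[[-0.006,-0.022,-0.006,0,0],[-0.003,-0.011,-0.002,0,0],[-0.006,-0.022,-0.006,0,0],[-0.003,-0.011,-0.002,0,0],[-0.006,-0.022,-0.006,0,0]]])

```text
clock: 29.0
eef_pos: [0.5629, -0.2211, 0.1732]
tool_rot: [0.793, 0.609, 0.001, 0.0]
ft_force: [1.0, 1.2, -0.8]
grip_width: 0.0119
grasp_force: 58.9
```

```bash
python3 v.py
```

```text
G [-0.0668  0.0005  0.1912] F [-1.67  0.91 -1.71] T [0.187 0.58 ] [5.87320393e+01 1.10168887e-02] 29.25
T all [0.55 0.63 0.52 0.55 0.64]
[[37, 37, 36, 37], [64, 142, 148, 149], [94, 152, 156, 155], [121, 152, 154, 156], [124, 153, 154, 154], [77, 93, 91, 128], [32, 53, 47, 56], [25, 48, 41, 31], [28, 28, 40, 32], [41, 34, 38, 32], [41, 26, 27, 25]]
```

>>> move_arm(moves=[[[0,0,-0.008,0,13.2],[0.002,0.008,-0.008,0,13.2],[0.0045,0.016,-0.008,0,13.2],[0.0065,0.024,-0.008,0,13.2],[0.0085,0.032,-0.008,0,13.2]]])

```text
clock: 29.88
eef_pos: [0.5706, -0.1917, 0.165]
tool_rot: [0.794, 0.608, -0.0, 0.001]
ft_force: [-1.6, -2.6, 5.0]
grip_width: 0.0111
grasp_force: 40.2
```

```bash
python3 v.py
```

```text
G [-0.1001  0.0009  0.1839] F [1.77 0.19 5.65] T [ 0.016 -0.701] [4.05729468e+01 1.15027769e-02] 30.125
T all [-0.93 -0.72 -0.66 -0.63 -0.57]
[[38, 38, 39, 39], [39, 93, 98, 121], [38, 123, 149, 153], [39, 125, 154, 157], [40, 148, 167, 168], [32, 152, 145, 145], [36, 70, 66, 65], [38, 24, 37, 37], [47, 24, 38, 37], [79, 32, 28, 28], [86, 33, 24, 23]]
```

>>> move_arm(moves=[[[0.001,0.004,0.01,0,0],[0.001,0.004,0.025,0,0],[0.002,0.01,0.035,0,0],[0.006,0.025,0.035,0,0],[0.012,0.045,0.035,0,0]]])

```text
clock: 30.75
eef_pos: [0.5824, -0.1448, 0.1992]
tool_rot: [0.794, 0.608, -0.0, -0.0]
ft_force: [-0.2, 0.1, -0.0]
grip_width: 0.0112
grasp_force: 58.9
```

>>> move_arm(moves=[[[0.006,0.023,0,0,0],[0.013,0.048,0,0,0],[0.018,0.068,0,0,0],[0.022,0.08,0,0,0]]])

```text
clock: 31.25
eef_pos: [0.6044, -0.064, 0.1989]
tool_rot: [0.793, 0.609, -0.0, -0.0]
ft_force: [0.3, -0.6, -0.6]
grip_width: 0.011
grasp_force: 58.9
```

Run:
```python
from st import *
c=st(5);c['R']=np.array(c['attitude']) if np.ndim(c['attitude'])==2 else R.from_quat(c['attitude']).as_matrix()
u,v=proj(c,monitor.get_obs()['eef_pos']).astype(int);print(u,v)
g=c['color'];hs=cv2.cvtColor(g,cv2.COLOR_RGB2HSV)
for y in range(v-2,v+50):
    print(y,' '.join('%2d'%(g[y,x].mean()/10) if hs[y,x,1]<80 else ' .' for x in range(u-19,u+20)))
```

```text
G [-0.2301  0.0005  0.2181] F [-0.11 -0.1  -1.1 ] T [-0.013  0.006] [5.88742762e+01 1.10596286e-02] 31.5
T all [ 0.1  -0.05 -0.01 -0.02  0.02]
318 186
184  .  .  .  .  .  .  .  .  .  .  .  .  .  .  .  4  5 12  7  2  2  2  2  9 10  5  4  .  .  .  .  .  .  .  .  .  .  .  .
185  5  5  5  5  .  .  .  .  .  .  .  .  .  .  .  4  6 12  6  2  2  2  2 11 10  5  3  .  .  .  .  .  .  .  .  .  .  .  .
186  4  4  4  4  4  4  4  4  4  4  4  4  .  .  .  3  7 12  6  2  2  2  2 12 10  5  .  .  .  .  .  .  .  .  .  .  .  .  .
187  4  4  4  4  4  4  4  4  4  4  4  4  .  .  .  .  7 12  6  2  2  2  2 12  9  4  .  .  .  .  .  .  .  .  .  .  .  .  .
188  4  4  4  4  4  4  4  4  4  4  4  4  .  .  .  . 10 12  5  2  2  2  4 12 10  .  .  .  .  .  .  .  .  .  .  .  .  .  .
189  4  4  4  4  4  4  4  4  4  4  4  4  .  .  .  .  . 11  4  2  2  2  . 15  .  .  .  .  .  .  .  .  .  .  .  .  .  .  .
190  4  4  4  4  4  4  4  4  4  4  4  4  .  .  .  .  .  .  .  3  2  2  .  .  .  .  .  .  .  .  .  .  .  .  .  .  .  .  .
191  4  4  4  4  4  4  4  4  4  4  4  4  .  .  .  .  .  .  .  2  2  2  .  .  .  .  .  .  .  .  .  .  .
[... 4642 characters left out ...]
 .  .  .  .  .  .  .  .  .  .  .  .  .  .  .  .  .  .  .  .  .  .  .  .  .  .  .  .  .  .  .  .
231  .  .  .  .  .  .  .  .  .  .  .  .  .  .  .  .  .  .  .  .  .  .  .  .  .  .  .  .  .  .  .  .  .  .  .  .  .  .  .
232  .  .  .  .  .  .  .  .  .  .  .  .  .  .  .  .  .  .  .  .  .  .  .  .  .  .  .  .  .  .  .  .  .  .  .  .  .  .  .
233  .  .  .  .  .  .  .  .  .  .  .  .  .  .  .  .  .  .  .  .  .  .  .  .  .  .  .  .  .  .  .  .  .  .  .  .  .  .  .
234  .  .  .  .  .  .  .  .  .  .  .  .  .  .  .  .  .  .  .  .  .  .  .  .  .  .  .  .  .  .  .  .  .  .  .  .  .  .  .
235  .  .  .  .  .  .  .  .  .  .  .  .  .  .  .  .  .  .  .  .  .  .  .  .  .  .  .  .  .  .  .  .  .  .  .  .  .  .  .
```

The numbers show the whole cup base and smooth walls, so the cup is empty. Next I level it onto the pad as before.

>>> move_arm(moves=[[[-0.005,0.02,0,0,0],[-0.014,0.06,0,0,0],[-0.024,0.105,0,0,0],[-0.033,0.14,-0.015,0,0],[-0.036,0.153,-0.035,0,0]]])

```text
clock: 32.12
eef_pos: [0.5676, 0.0897, 0.1649]
tool_rot: [0.793, 0.609, 0.001, 0.0]
ft_force: [-0.7, 0.2, -1.7]
grip_width: 0.0111
grasp_force: 58.9
```

>>> move_arm(moves=[[[0,0,-0.015,0,0],[0,0,-0.03,0,0],[0,0,-0.043,0,0],[0,0,-0.047,0,0],[0,0,-0.047,0,13.2]]])

```text
clock: 32.75
eef_pos: [0.5703, 0.088, 0.1214]
tool_rot: [0.794, 0.608, 0.004, 0.0]
ft_force: [-3.4, 4.7, 15.9]
grip_width: 0.0115
grasp_force: 43.0
```

```bash
python3 -c "
from st import *
st(2);print(monitor.get_obs()['eef_pos'])"
```

```text
G [-0.369  -0.0723  0.1403] F [-4.22 -4.69 16.73] T [-1.443  0.223] [4.28269377e+01 1.16796705e-02] 32.85
T all [0.25 0.2 ]
[0.57025131 0.08815818 0.12132111]
```

>>> move_arm(moves=[[[0.006,0.023,-0.008,0,13.2],[0.012,0.045,-0.018,0,13.2],[0.0185,0.069,-0.036,0,13.2],[0.0235,0.087,-0.056,0,13.2],[0.0265,0.0985,-0.076,0,13.2]]])

```text
clock: 33.48
eef_pos: [0.5988, 0.188, 0.0442]
tool_rot: [0.793, 0.609, 0.005, 0.001]
ft_force: [2.1, 3.4, 7.2]
grip_width: 0.0117
grasp_force: 45.7
```

>>> move_arm(moves=[[[0.001,0.004,-0.01,0,13.2],[0.002,0.008,-0.02,0,13.2],[0.002,0.008,-0.021,0,13.2],[0.002,0.008,-0.021,0,30],[0.002,0.008,-0.021,0,30]]])

```text
clock: 34.1
eef_pos: [0.5961, 0.1927, 0.0199]
tool_rot: [0.794, 0.608, -0.001, -0.0]
ft_force: [-0.0, 0.7, 0.4]
grip_width: 0.0258
grasp_force: 0.0
```

```bash
cat > chk.py <<'E'
from h import *
from cup import meas
r=meas();t,m=r[1]
cn=max(cv2.findContours(m.astype(np.uint8),0,2)[0],key=cv2.contourArea);(u,v),rad=cv2.minEnclosingCircle(cn);print(u,v,rad,onz(t,u,v,.064),cv2.fitEllipse(cn))
s=r[0][0];hs=r[0][1];
for n,c in(('top',t),('side',s)):
    im=c['color'].astype(int);d=(im.max(2)<(60)).astype(np.uint8);k=np.zeros_like(d);a,b=proj(c,[.57,.089,.004]).astype(int);cv2.circle(k,(a,b),29,1,-1)
    q=d*k
    n_,l,st,ce=cv2.connectedComponentsWithStats(q)
    mm=(q>0)|((r[1][1] if n=='top' else r[0][1]))
    hull=cv2.findContours(mm.astype(np.uint8),0,2)[0];h=max(hull,key=cv2.contourArea)
    print(n,[onz(c,*p,.004)[:2].round(4).tolist() for p in cv2.approxPolyDP(cv2.convexHull(h),4,True)[:,0]])
o=monitor.get_obs();print(o['eef_pos'],o['grip_width'],o['ft_force'],o['clock'])
E
python3 chk.py
```

```text
side (np.int64(295), np.int64(187)) [283 167  27  32 499] [295.54509018 184.62925852]
top (np.int64(231), np.int64(182)) [210 164  34  33 875] [226.704 179.984]
226.47393798828125 179.8886260986328 17.0299015045166 [0.57346192 0.09721921 0.064     ] ((226.60589599609375, 180.00245666503906), (32.29264450073242, 33.141239166259766), 66.5210189819336)
top [[0.6399, 0.1288], [0.6097, 0.0176], [0.4985, 0.0507], [0.5306, 0.1606], [0.6017, 0.1731]]
side [[0.6288, 0.2301], [0.6364, 0.1224], [0.6081, 0.0172], [0.501, 0.0467], [0.5244, 0.1377], [0.5868, 0.2398]]
[0.59629034 0.19295367 0.01994953] 0.025810268129346142 [ 0.16948247 -0.05253358  0.26770268] 34.2
```

>>> move_arm(moves=[[[0,0,0,0,0],[0,0,0,0,0],[0,0,0,0,0],[0,0,0.008,0,0],[-0.004,-0.008,0.008,0,0]]])

```text
clock: 34.83
eef_pos: [0.5937, 0.1862, 0.0293]
tool_rot: [0.793, 0.609, 0.001, 0.0]
ft_force: [0.2, 0.2, -0.5]
grip_width: 0.0112
grasp_force: 60.9
```

>>> move_arm(moves=[[[0,0,-0.004,0,0],[0,0,-0.0085,0,0],[0,0,-0.0085,0,13.6],[0,0,-0.0085,0,30],[0,0,-0.0085,0,30]]])

```text
clock: 35.45
eef_pos: [0.5928, 0.1857, 0.0197]
tool_rot: [0.794, 0.608, -0.0, -0.0]
ft_force: [-0.0, 0.1, -0.2]
grip_width: 0.0253
grasp_force: 0.0
```

```bash
python3 chk.py
```

```text
side (np.int64(295), np.int64(187)) [281 169  28  32 504] [294.46626984 186.34126984]
top (np.int64(231), np.int64(182)) [212 165  35  34 891] [229.1952862  181.77890011]
229.0625 181.9375 17.117570877075195 [0.56751279 0.08951236 0.064     ] ((229.09519958496094, 181.74464416503906), (32.498619079589844, 33.461421966552734), 52.84227752685547)
top [[0.6399, 0.1288], [0.6096, 0.0207], [0.4985, 0.0507], [0.5306, 0.1606], [0.6017, 0.1731]]
side [[0.6097, 0.2345], [0.6364, 0.1224], [0.6081, 0.0172], [0.501, 0.0467], [0.5791, 0.2416]]
[0.59273025 0.18568726 0.01965393] 0.025127118555902505 [-0.8724206   0.12201237  0.16303429] 35.55
```

>>> move_arm(moves=[[[0,0,0,0,45],[0,0,0.03,0,45],[0,0,0.08,0,45],[0,0,0.13,0,45],[0.0,0.04,0.17,0,45]]])

```text
clock: 36.17
eef_pos: [0.5936, 0.2238, 0.1925]
tool_rot: [0.795, 0.607, 0.001, 0.001]
ft_force: [2.6, 0.0, -0.3]
grip_width: 0.0385
grasp_force: 0.0
```

```bash
python3 chk.py | sed -n 1,3p
python3 - <<'E'
from h import *
t0=cv2.imread('pics/t0.png')[:,:,::-1].astype(int);s0=cv2.imread('pics/s0.png')[:,:,::-1].astype(int)
for n,a in(('top',t0),('side',s0)):
    b=cam(n)['color'].astype(int);d=cv2.medianBlur(((abs(a-b).max(2)>60)*255).astype(np.uint8),3)
    k,l,st,ce=cv2.connectedComponentsWithStats(d)
    print(n,[x.tolist() for x in st[1:] if x[4]>12])
E
```

```text
side (np.int64(295), np.int64(187)) [281 172  28  29 499] [294.58917836 186.60721443]
top (np.int64(231), np.int64(182)) [212 165  35  34 901] [229.10987791 181.70810211]
229.0 181.7142791748047 17.215421676635742 [0.5681677  0.08971736 0.064     ] ((228.9752960205078, 181.6949920654297), (32.7021369934082, 33.57707595825195), 67.53672790527344)
top [[0, 52, 279, 368, 42524], [264, 139, 197, 86, 4527], [191, 166, 38, 20, 238], [231, 166, 15, 13, 48], [252, 169, 9, 2, 17], [436, 176, 72, 127, 2915], [226, 182, 9, 8, 49], [238, 183, 3, 7, 16], [217, 183, 31, 18, 96], [334, 289, 16, 3, 24], [18, 291, 17, 15, 35], [9, 292, 7, 4, 26], [163, 294, 17, 26, 208], [5, 296, 40, 41, 742], [465, 304, 50, 24, 762], [0, 306, 11, 11, 97], [348, 312, 101, 60, 2322], [328, 346, 14, 10, 64], [518, 385, 18, 10, 123], [277, 386, 15, 34, 222], [0, 404, 23, 16, 225], [298, 405, 11, 8, 59]]
side [[0, 0, 231, 213, 14758], [294, 7, 20, 26, 395], [164, 16, 18, 20, 116], [189, 29, 11, 13, 83], [234, 29, 55, 35, 454], [147, 30, 10, 20, 130], [162, 45, 13, 3, 32], [161, 49, 29, 56, 834], [145, 53, 8, 8, 39], [297, 54, 15, 8, 70], [291, 71, 6, 7, 34], [274, 77, 40, 54, 993], [70, 84, 12, 24, 144], [118, 126, 9, 9, 29], [95, 134, 10, 5, 27], [113, 135, 23, 43, 622], [97, 142, 13, 26, 276], [293, 164, 9, 13, 72], [123, 181, 25, 30, 336], [130, 196, 10, 13, 39], [104, 201, 26, 26, 474], [217, 222, 12, 19, 158]]
```

Run:
```python
from h import *
t0=cv2.imread('pics/t0.png')[:,:,::-1].copy();t=cam('top')['color']
for n,g in(('before',t0),('now',t)):
    h=cv2.cvtColor(g,cv2.COLOR_RGB2HSV);m=((h[:,:,1]<90)&(h[:,:,2]>60)).astype(np.uint8)
    k,l,st,_=cv2.connectedComponentsWithStats(m[135:245,255:440]);print(n,[x.tolist() for x in st[1:] if x[4]>6])
    print([g[v,u].tolist() for u,v in((340,180),(336,190),(332,205),(345,170))])
```

```text
before [[0, 0, 15, 9, 118], [38, 0, 16, 8, 29], [41, 0, 11, 3, 27], [69, 10, 85, 87, 5152], [0, 95, 13, 5, 34]]
[[205, 201, 201], [205, 198, 200], [147, 145, 145], [203, 202, 201]]
now [[0, 0, 15, 9, 118], [38, 1, 16, 7, 28], [41, 0, 11, 3, 27], [69, 10, 85, 87, 4991], [0, 95, 13, 5, 34]]
[[189, 188, 188], [190, 185, 186], [137, 135, 135], [96, 94, 94]]
```

The bench in front of the bin is clear, the flap is shut, the bystanders haven't moved and the cup is within about 2 mm of the pad's middle. Handing in.

```bash
python3 -c "
from workcell import job
print(job.job_done())"
```

```text
the job is handed in; nothing more can be done
None
```

I handed the job in at about 36 s: after a first try that poured nothing, the cup came out of the bin empty and now stands upright within about 2 mm of the pad's middle, with the flap shut and the bystanders unmoved; I infer the cells are in the bin, as none showed in the cup or on the bench.

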